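# Close out a small satellite with its tongued solar panel

### The arm

A 6-joint arm with a two-finger parallel gripper is mounted at the origin on the work surface. World frame = base frame: x ahead of the robot, y to its left, z up, the work surface at z = 0. Lengths are in mm, angles in rad, forces in N, time in s.
With the tool pointing down it reaches from about 300 to 775 mm from the base axis. Payload 14.6 kg.
Tool frame: the origin (TCP) lies midway between the tips of the shut fingers; the grasp point (between the pads) lies 19 mm behind it; z points along the fingers, y is the direction in which the jaws open and shut (so a half turn about z gives the same grasp; the last joint's range is limited). The gripper opens to 94 mm and grips with 3 to 60 N. Pads are 16 mm wide; open, the fingers measure 119 mm over their backs; the gripper's body (75 mm by 177 mm) begins 78 mm behind the grasp point.
Start: joints at [-1.276, 0.3, 1.521, -0, 1.321, -0.067], TCP at [194.67, -514.386, 205.446] pointing down, gripper open.
Joint ranges: [-3.03, 3.03], [-0.79, 2.21], [0.23, 2.52], [-1.04, 4.18], [0, 3.07], [-2.55, 2.55]. Speed limits (rad/s): [2.22, 2.22, 2.57, 3.14, 3.14, 3.14].

### API

Orientations are given as [roll, pitch, yaw] about the fixed x, y, z axes, in that order (R = Rz(yaw) Ry(pitch) Rx(roll)).
In Python, from cell import read_state, camera, get_calibration, sign_off gives the robot as it stands.
- The arm moves only by the tool carry_out, never from a script. Its argument "series" is a list of rows, each an object with "delta_pos": the shift along the world's x, y, z in mm, a list of three; "turn": the turn, a rotation vector about the world's x, y, z in rad, a list of three; "hand": the opening, from 0 (shut) to 1 (fully open). A call has 1 to 8 rows; each row is the pose to reach, as a shift and turn from the pose commanded when the call began; what a row does not reach only later rows make up. A row lasts 1/8 s, in which the tool goes at most 62.5 mm and 10.7 degrees, less where a joint would pass 70% of its speed; a pose out of reach is approached as far as the arm can. A call with a gripper value outside its range is refused whole. The fingers move at their own pace and stop on an object; "squeeze" is the grip in N (left out, the last holds). Time passes only in rows, so rows that repeat a pose let the fingers close. It gives the time, the measured TCP pose, the force and the opening at its end, in the units of the state.
- read_state(): the state, without advancing time (a new reading comes with each control period).
- camera(name): name is "side" or "top"; returns the picture (420x560x3 uint8, red, green, blue); there is no depth.
- get_calibration(name): a dict with "intrinsics" (3x3 intrinsics, pixels), "k1" (the pictures are not rectified: a ray, as slopes to the right and down, at radius r is drawn at 1 + k1 r^2 times it, then the intrinsics apply), "pose" (4x4, takes a point from camera to world coordinates). Camera axes: x right, y down, z forward; pixel columns grow to the right and rows downward; lengths in mm; the calibration is good to about 2 mm. A picture is of the moment at which its call begins. get_calibration takes no time and is no camera call.
- sign_off(): hands the job in, once; it reports no verdict.
The state is a dict: "clock": time; "joints": joint angles; "qd": joint speeds; "effort": joint torques, N m; "eef_pos": TCP position; "eef_rot": TCP orientation; "wrist_force": force on the tool from outside, world axes, zero at the start; "moment": the same for the moment, N m; "finger_gap": finger opening in mm.
Only numpy, scipy, OpenCV 4.12 (cv2) and the standard library are available. Lean on these libraries where they do the work, as an engineer would, in place of code of your own. Each camera call takes 0.05 s, during which the arm holds its last target.

### The job

Take the solar panel by its red handling bar and close the open top of the small satellite unit in the blue cradle: holding the panel at an angle, ease its tongue under the lip and home into the groove, then lower the other edge flat until the sprung catch snaps over it, and let go. Work by feel, since cells and rails are delicate: the panel must never bear on the unit with more than 20 N. Leave the other things on the bench where they are.

Things in the scene. Friction and masses are not known exactly. Their poses are not given: they have to be found in the camera images.
- handle (a point): Centre of the red handling bar on top of the solar panel (axes: the panel's x from tongue to free edge, z up out of the cells). Bar 64 mm long (y), 12 mm thick (x: grip it across this), 24 mm high, middle 26 mm above the panel's top face, clear underneath. It lies 85 mm from the tongue's tip, 75 mm from the free edge and 32 mm above the panel's underside.
- tongue (a point): Middle of the tip of the panel's tongue, at its lower edge, level with the panel's underside (axes: the panel's). The gold-coloured tongue runs along the panel's -x edge: 13 mm long (x), 3 mm thick, 120 mm wide (y).
- panel: White board with dark blue cells, 147 (x) by 124 (y) by 6 mm, plus the 13 mm tongue; about 0.35 kg. Origin in its underside, 80 mm from tongue tip and free edge; x points from tongue to free edge. Starts flat, cells up, on a grey pad 25 mm high. Home it lies flat on the unit's seat.
- cradle: Blue plate 250 (x) by 190 (y) by 14 mm on the bench, holding the open aluminium unit in black clamps. Origin: centre of its underside; x from groove side to catch side, z up. The unit was clamped by hand in slots: groove, wall and catch together lie up to 14 mm off nominal either way along this x, which no pose shows; height and y are exact.
- groove_nominal (a point): Nominal place (see cradle for the 14 mm doubt; axes the cradle's) of the groove's inmost corner: middle of its length, at its floor, where the tongue's tip stops. Floor is level with the panel's seat, 114 mm above the bench. Groove opens to +x, 132 mm long; lip 5.5 mm above floor, 3 mm thick, 5.5 mm deep plus 3 mm lead-in at 45 degrees. It takes the tongue tilted up to about 18 degrees.
- wall_nominal (a point): Nominal place (see cradle; axes the cradle's) of the catch side's stop wall: its inner face at seat height, 162.5 mm in +x from the groove's bottom, so 2.5 mm are left beside the free edge of a panel that is home. The wall is 8.5 mm high: a panel not home lands on it. Seat rails (14 mm wide, 104 mm apart inside) run the full length of both sides and carry the tongue's ends too.
- catch (a joint): Sprung catch in mid stop wall, 40 mm wide, steel, yellow tab, its top 28 mm above the seat (tilt the panel over 10 degrees to pass). 0 m = forward, nose 6.5 mm past the wall's face, 7.6 mm above the seat. The edge coming down its slope pushes it back 3 to 7 mm, then it snaps to 0 over the panel. Spring 1 N + 0.1 N per mm: pressing past it takes about 3 N at the edge, 6 N at the bar.
- tape: Bystander: roll of amber tape lying flat, 84 mm across, 20 mm high; origin at the centre of its underside.
- tray: Bystander: blue parts tray, 110 by 80 by 30 mm; origin at the centre of its underside.
- driver: Bystander: yellow-handled screwdriver, 170 mm long, lying along its x.
- bottle: Bystander: white bottle with red cap, 56 mm across, 130 mm high; origin at the centre of its underside.

How it is judged:
By the outcome, as a careful person would: the job done as asked, in the order asked, and still so for the second after the job is handed in, with the robot touching nothing.
It also fails if it takes over 54 s, if anything falls off the work surface, if the arm or the gripper's body presses on something with over 40 N, if the wrist force passes 120 N, or if a joint passes its speed limit or range.

## Working session

There is one attempt and no reset: what is moved stays moved. The work goes in short steps, Python scripts to look and compute and a tool call to move; the robot and the scene stay as the last step left them, time stands still between calls to the robot, and variables do not carry over. Pictures are saved under pics/ and viewed, and the job is handed in when it is done.

Besides the shell and the picture viewer there is one more tool, called after "Emit:" by a JSON object that holds its "fn" and its "kwargs". carry_out: Moves the arm, as the interface text tells. Its arguments: {"type":"object","properties":{"series":{"type":"array"},"squeeze":{"type":"number"}},"required":["series"]}

```bash
mkdir -p pics; ls; python3 - <<'E'
from cell import *
import cv2
for n in("top","side"):
    c=get_calibration(n);print(n,c)
    cv2.imwrite(f"pics/{n}0.png",camera(n)[:,:,::-1])
print(read_state())
E
```

```text
pics
top {'intrinsics': array([[484.8414832 ,   0.        , 268.71304824],
       [  0.        , 484.8414832 , 209.14170504],
       [  0.        ,   0.        ,   1.        ]]), 'k1': -0.1082831939811087, 'pose': array([[ 2.85018652e-02, -9.98936398e-01,  3.62452361e-02,
         5.33538896e+02],
       [-9.99593040e-01, -2.85259986e-02, -1.48771126e-04,
         1.33720758e+00],
       [ 1.18254445e-03, -3.62262455e-02, -9.99342914e-01,
         1.48467414e+03],
       [ 0.00000000e+00,  0.00000000e+00,  0.00000000e+00,
         1.00000000e+00]])}
side {'intrinsics': array([[539.62149129,   0.        , 278.00970655],
       [  0.        , 539.62149129, 214.11992189],
       [  0.        ,   0.        ,   1.        ]]), 'k1': -0.049454154240356395, 'pose': array([[-9.48191180e-01, -1.91335710e-01,  2.53622028e-01,
         1.98098458e+02],
       [-3.17700030e-01,  5.72108541e-01, -7.56147148e-01,
         1.19906140e+03],
       [-4.21377075e-04, -7.97547782e-01, -6.03255633e-01,
         1.06804302e+03],
       [ 0.00000000e+00,  0.00000000e+00,  0.00000000e+00,
         1.00000000e+00]])}
{'clock': 0.1, 'joints': array([-1.27558782e+00,  3.00399993e-01,  1.52149839e+00, -3.74264503e-05,
        1.32072222e+00, -6.65961969e-02]), 'qd': array([-3.42709990e-04, -7.28163268e-05, -5.95734734e-04, -6.77873254e-04,
        1.34542343e-04, -1.05368756e-03]), 'effort': array([ 5.52449983e-04, -5.32644761e+01, -3.53288734e+01,  7.09023373e-02,
        2.35253636e-02, -5.58266095e-05]), 'eef_pos': array([ 194.6012832 , -514.17225685,  204.96032069]), 'eef_rot': array([-3.14056457e+00, -3.22345646e-05,  3.61813965e-01]), 'wrist_force': array([ 0.23975801, -0.03926233,  0.63193183]), 'moment': array([-0.02328339,  0.00418107,  0.0340189 ]), 'finger_gap': 93.81805773371164}
```

View pics/top0.png

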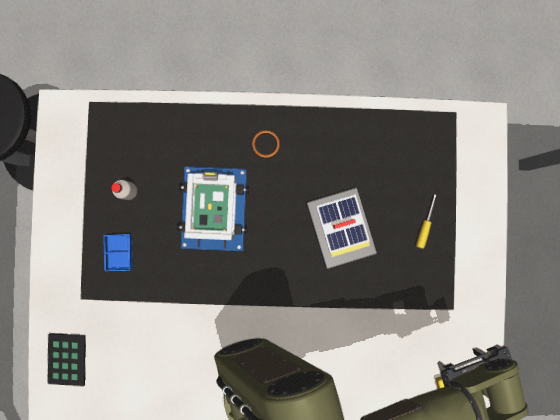

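View pics/side0.png

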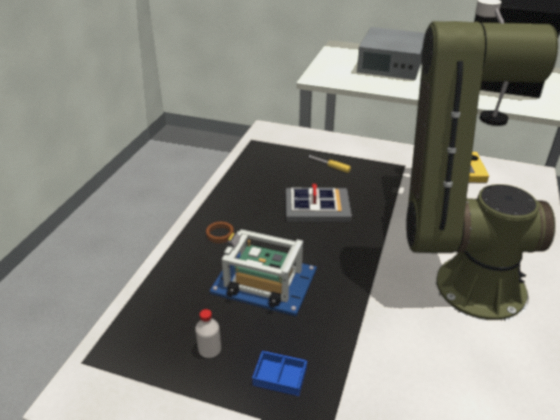

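The top view shows the cradle around (213,210), with its catch tab near (210,174) pointing towards +x. The panel is around (343,228), its gold tongue at the lower edge. Next I'll enlarge both.

```bash
python3 - <<'E'
import cv2
a=cv2.imread("pics/top0.png");b=cv2.imread("pics/side0.png")
def c(im,x,y,w,h,s,n): cv2.imwrite("pics/"+n,cv2.resize(im[y:y+h,x:x+w],None,fx=s,fy=s,interpolation=cv2.INTER_CUBIC))
c(a,300,180,80,95,6,"tp.png")
c(a,172,160,82,98,6,"tc.png")
c(b,205,220,120,95,6,"sc.png")
c(b,275,170,85,60,8,"sp.png")
E
```

```text
(no output)
```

View pics/tp.png

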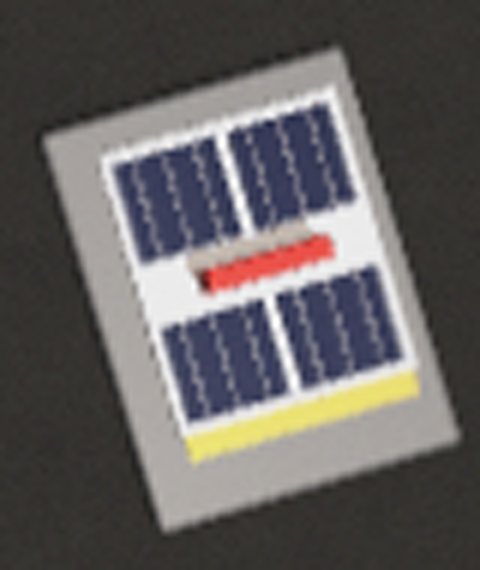

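View pics/tc.png

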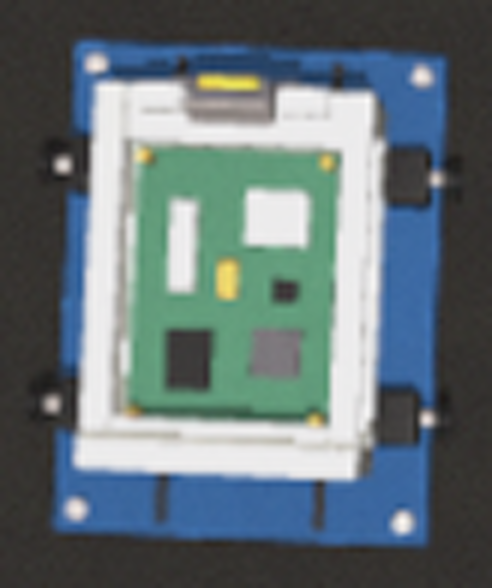

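View pics/sc.png

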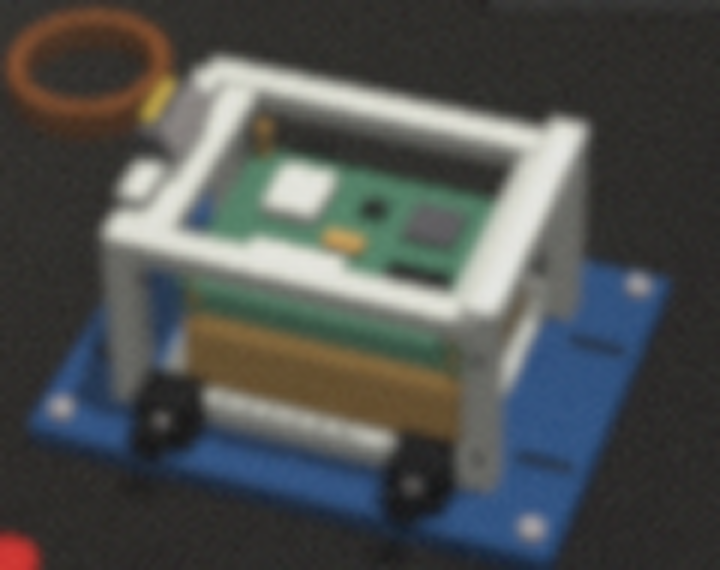

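View pics/sp.png

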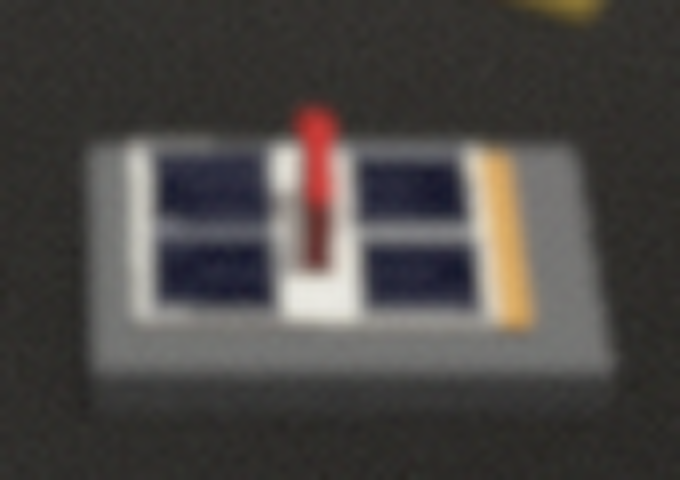

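```bash
cat > h.py <<'E'
import numpy as np, cv2
from cell import *
from scipy.spatial.transform import Rotation as Ro
def plane(n,uv,z):
    c=get_calibration(n);K=c["intrinsics"];p=c["pose"]
    q=cv2.undistortPoints(np.array(uv,float).reshape(-1,1,2),K,np.array([c["k1"],0,0,0,0.])).reshape(-1,2)
    d=np.c_[q,np.ones(len(q))]@p[:3,:3].T;o=p[:3,3]
    return o+d*((np.reshape(z,(-1,1))-o[2])/d[:,2:])
def proj(n,P):
    c=get_calibration(n);p=c["pose"];X=(np.atleast_2d(P)-p[:3,3])@p[:3,:3]
    return cv2.projectPoints(X.reshape(-1,1,3),np.zeros(3),np.zeros(3),c["intrinsics"],np.array([c["k1"],0,0,0,0.]))[0].reshape(-1,2)
def crop(uv,x,y,s): return (np.array(uv,float)+.5)/s-.5+[x,y]
def fit(model,W):  # 2D rigid
    m=model.mean(0);w=W.mean(0);H=(model-m).T@(W-w)
    th=np.arctan2(H[0,1]-H[1,0],H[0,0]+H[1,1]);R=np.array([[np.cos(th),-np.sin(th)],[np.sin(th),np.cos(th)]])
    t=w-R@m;return th,t,(W-(model@R.T+t))
E
python3 - <<'E'
from h import *
pc=crop([(104,157),(335,85),(415,367),(185,435)],300,180,6)
W=plane("top",pc,31)[:,:2]
tc=plane("top",crop([(193,463),(420,394)],300,180,6),28)[:,:2]
M=np.array([(80,62),(80,-62),(-67,-62),(-67,62),(-80,60),(-80,-60)],float)
th,t,r=fit(M,np.r_[W,tc]);print("panel",th,t,np.round(r,1))
R=np.array([[np.cos(th),-np.sin(th)],[np.sin(th),np.cos(th)]])
print("handle",t+R@[5,0])
bar=plane("top",crop([(204,282),(334,247)],300,180,6),69);print("bar top ends",bar,bar.mean(0))
sp=plane("side",crop([(130,148),(480,150),(497,320),(133,320)],275,170,8),31);print("side corners",sp)
th2,t2,r2=fit(M[[1,2,3,0]],sp[:,:2]);print(th2,t2,np.round(r2,1))
cc=plane("top",crop([(78,40),(445,57),(427,545),(53,530)],172,160,6),14)[:,:2]
C=np.array([(125,95),(125,-95),(-125,-95),(-125,95)],float)
th,t,r=fit(C,cc);print("cradle",th,t,np.round(r,1))
R=np.array([[np.cos(th),-np.sin(th)],[np.sin(th),np.cos(th)]])
for nm,uv,z in [("lipedge L",(80,434),122.5),("lipedge R",(355,445),122.5),("outer L",(75,468),122.5),("outer R",(357,478),122.5),("catch nose L",(190,117),121.6),("nose R",(270,120),121.6),("tabL",(197,75),142),("tabR",(262,78),142),("wall TL",(97,82),122.5),("wallTR",(377,92),122.5)]:
    w=plane("top",crop([uv],172,160,6),z)[0,:2];print(nm,R.T@(w-t))
sc=plane("side",crop([(30,430),(548,562),(668,280)],205,220,6),14)
print("side cradle local",[(R.T@(w[:2]-t)).round(1) for w in sc])
E
```

```text
panel 0.3110394986094824 [ 544.26562794 -224.92484403] [[-0.9 -1.9]
 [ 0.7  0.6]
 [ 0.3  1.9]
 [ 1.2 -1.1]
 [-1.1 -0. ]
 [-0.3  0.5]]
handle [ 549.02570768 -223.39460193]
bar top ends [[ 539.27790545 -189.9671445    69.        ]
 [ 558.09878599 -253.31358115   69.        ]] [ 548.68834572 -221.64036282   69.        ]
side corners [[ 639.4757284  -254.02719516   31.        ]
 [ 497.83866725 -299.8835532    31.        ]
 [ 462.45706543 -183.8934915    31.        ]
 [ 601.56359608 -137.35786191   31.        ]]
0.31270062732816906 [ 544.14897367 -220.79011667] [[ 0.1  1.1]
 [-1.6  0.5]
 [ 1.1 -1.5]
 [ 0.4 -0.2]]
cradle -0.012536792381508276 [584.65188703 169.65971626] [[-0.1 -1.1]
 [-1.5  1.4]
 [ 1.1 -0.1]
 [ 0.5 -0.2]]
lipedge L [-73.4060487   64.59260632]
lipedge R [-73.07672109 -64.83816506]
outer L [-89.43575322  66.22924558]
outer R [-88.45757028 -66.43666068]
catch nose L [77.7655473  19.79146848]
nose R [ 77.84240046 -18.02656469]
tabL [95.54842881 14.64602849]
tabR [ 95.33569129 -15.65750256]
wall TL [92.50584372 64.46196909]
wallTR [ 92.9751882  -67.88610993]
side cradle local [array([121.6,  99.6]), array([-125.2,   98.3]), array([-124.4,  -92.5])]
```

The panel and cradle poses are consistent to about 2 mm, and the side view sits about 3 mm further in +y. I'll move above the handle.

Emit:
{"fn": "carry_out", "kwargs": {"series": [{"delta_pos": [354, 293, -60], "turn": [0, 0, 1.52], "hand": 1}, {"delta_pos": [354, 293, -60], "turn": [0, 0, 1.52], "hand": 1}, {"delta_pos": [354, 293, -60], "turn": [0, 0, 1.52], "hand": 1}, {"delta_pos": [354, 293, -60], "turn": [0, 0, 1.52], "hand": 1}, {"delta_pos": [354, 293, -60], "turn": [0, 0, 1.52], "hand": 1}, {"delta_pos": [354, 293, -60], "turn": [0, 0, 1.52], "hand": 1}, {"delta_pos": [354, 293, -60], "turn": [0, 0, 1.52], "hand": 1}, {"delta_pos": [354, 293, -60], "turn": [0, 0, 1.52], "hand": 1}]}}

```text
clock: 1.1
eef_pos: [550.2, -218.8, 144.4]
eef_rot: [-3.141, -0.001, 1.871]
wrist_force: [-1.1, -1.1, 0.1]
finger_gap: 93.9
```

Emit:
{"fn": "carry_out", "kwargs": {"series": [{"delta_pos": [0, 0, 0], "turn": [0, 0, 0.0], "hand": 0.45}, {"delta_pos": [0, 0, 0], "turn": [0, 0, 0.0], "hand": 0.45}, {"delta_pos": [0, 0, 0], "turn": [0, 0, 0.0], "hand": 0.45}, {"delta_pos": [0, 0, 0], "turn": [0, 0, 0.0], "hand": 0.45}]}}

```text
clock: 1.6
eef_pos: [548.3, -222.1, 145.7]
eef_rot: [3.141, 0.0, 1.86]
wrist_force: [0.4, 0.3, 0.6]
finger_gap: 57.2
```

```bash
python3 - <<'E'
from h import *
s=read_state();print({k:np.round(v,4) for k,v in s.items()})
for n in("top","side"):
    a=camera(n)[:,:,::-1]; cv2.imwrite(f"pics/{n}1.png",a)
    x,y=(300,180) if n=="top" else (270,120)
    cv2.imwrite(f"pics/{n}1c.png",cv2.resize(a[y:y+110,x:x+120],None,fx=5,fy=5,interpolation=2))
E
```

```text
{'clock': np.float64(1.6), 'joints': array([-0.4468,  0.4438,  1.4674, -0.    ,  1.2301, -0.7357]), 'qd': array([ 0.006 ,  0.0013, -0.0021,  0.0009,  0.0003, -0.0041]), 'effort': array([-1.15000e-02, -5.99097e+01, -3.39266e+01,  4.04000e-02,
        6.17000e-02,  2.62000e-02]), 'eef_pos': array([ 548.2527, -222.0956,  145.7369]), 'eef_rot': array([3.1413e+00, 3.0000e-04, 1.8597e+00]), 'wrist_force': array([0.3931, 0.3263, 0.5752]), 'moment': array([-0.0024, -0.0497,  0.0131]), 'finger_gap': np.float64(57.2422)}
```

View pics/side1c.png

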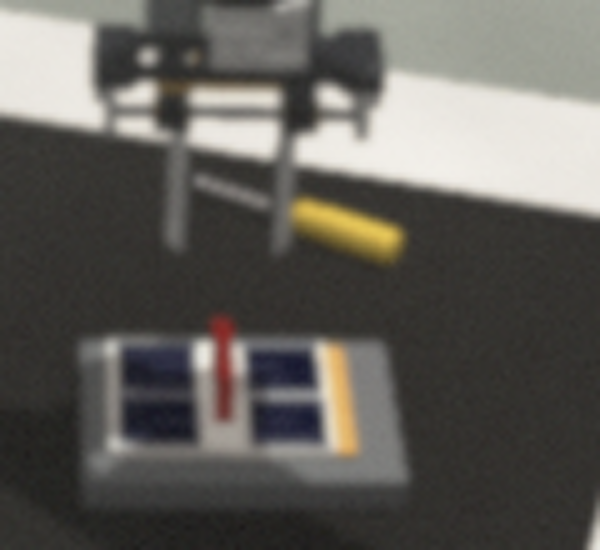

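The fingers straddle the bar line in the side crop (bar top ~(222,325), fingers at 175 and 285). I'll descend, then grip.

Emit:
{"fn": "carry_out", "kwargs": {"series": [{"delta_pos": [0, 0, -40], "turn": [0, 0, 0.022], "hand": 0.45}, {"delta_pos": [0, 0, -80], "turn": [0, 0, 0.022], "hand": 0.45}, {"delta_pos": [0, 0, -105], "turn": [0, 0, 0.022], "hand": 0.45}, {"delta_pos": [0, 0, -105], "turn": [0, 0, 0.022], "hand": 0.45}, {"delta_pos": [0, 0, -105], "turn": [0, 0, 0.022], "hand": 0.2}, {"delta_pos": [0, 0, -105], "turn": [0, 0, 0.022], "hand": 0.15}, {"delta_pos": [0, 0, -105], "turn": [0, 0, 0.022], "hand": 0.0}, {"delta_pos": [0, 0, -105], "turn": [0, 0, 0.022], "hand": 0.0}], "squeeze": 15}}

```text
clock: 2.7
eef_pos: [548.8, -221.5, 41.1]
eef_rot: [3.141, 0.001, 1.884]
wrist_force: [-2.6, 0.3, 5.4]
finger_gap: 12.0
```

Emit:
{"fn": "carry_out", "kwargs": {"series": [{"delta_pos": [0, 0, 0], "turn": [0, 0, 0], "hand": 0}, {"delta_pos": [0, 0, 0], "turn": [0, 0, 0], "hand": 0}, {"delta_pos": [0, 0, 0], "turn": [0, 0, 0], "hand": 0}], "squeeze": 50}}

```text
clock: 3.08
eef_pos: [548.8, -221.5, 41.1]
eef_rot: [3.141, 0.001, 1.884]
wrist_force: [-3.1, 0.3, 5.7]
finger_gap: 11.1
```

```bash
python3 - <<'E'
from h import *
s=read_state();print({k:np.round(v,4) for k,v in s.items()})
a=camera("side")[:,:,::-1]
x,y=(270,120)
cv2.imwrite(f"pics/side2c.png",cv2.resize(a[y:y+110,x:x+120],None,fx=5,fy=5,interpolation=2))
E
```

```text
{'clock': np.float64(3.075), 'joints': array([-4.4550e-01,  5.6980e-01,  1.5451e+00, -2.0000e-04,  1.0260e+00,
       -7.5840e-01]), 'qd': array([-0.0009,  0.0003,  0.0002,  0.0008,  0.0003, -0.0002]), 'effort': array([ 4.24500e-01, -5.93288e+01, -2.90862e+01,  2.68200e-01,
       -5.95800e-01,  2.16000e-02]), 'eef_pos': array([ 548.8361, -221.5361,   41.103 ]), 'eef_rot': array([3.1412e+00, 6.0000e-04, 1.8838e+00]), 'wrist_force': array([-3.1097,  0.3266,  5.6892]), 'moment': array([-0.0035,  0.4154,  0.0391]), 'finger_gap': np.float64(11.0783)}
```

View pics/side2c.png

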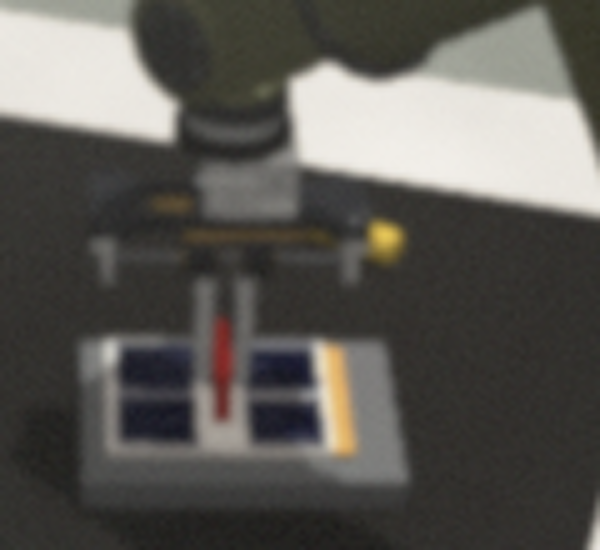

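Both pads are on the bar with the gap at 11.1 mm. I'll lift straight up, then transfer high and yaw.

Emit:
{"fn": "carry_out", "kwargs": {"series": [{"delta_pos": [0, 0, 10], "turn": [0, 0, 0], "hand": 0}, {"delta_pos": [0, 0, 40], "turn": [0, 0, 0], "hand": 0}, {"delta_pos": [0, 0, 80], "turn": [0, 0, 0], "hand": 0}, {"delta_pos": [0, 0, 120], "turn": [0, 0, 0], "hand": 0}, {"delta_pos": [0, 0, 160], "turn": [0, 0, 0], "hand": 0}, {"delta_pos": [0, 0, 175], "turn": [0, 0, 0], "hand": 0}, {"delta_pos": [0, 0, 175], "turn": [0, 0, 0], "hand": 0}, {"delta_pos": [0, 0, 175], "turn": [0, 0, 0], "hand": 0}]}}

```text
clock: 4.12
eef_pos: [548.1, -221.1, 213.5]
eef_rot: [-3.14, -0.002, 1.884]
wrist_force: [0.5, -0.6, -3.3]
finger_gap: 11.8
```

Emit:
{"fn": "carry_out", "kwargs": {"series": [{"delta_pos": [7, 50, 0], "turn": [0, 0, -0.04], "hand": 0}, {"delta_pos": [14, 100, 0], "turn": [0, 0, -0.09], "hand": 0}, {"delta_pos": [21, 150, 0], "turn": [0, 0, -0.13], "hand": 0}, {"delta_pos": [28, 200, 0], "turn": [0, 0, -0.18], "hand": 0}, {"delta_pos": [35, 250, 0], "turn": [0, 0, -0.22], "hand": 0}, {"delta_pos": [42, 300, 0], "turn": [0, 0, -0.26], "hand": 0}, {"delta_pos": [49, 350, 0], "turn": [0, 0, -0.3], "hand": 0}, {"delta_pos": [54, 392, 0], "turn": [0, 0, -0.326], "hand": 0}]}}

```text
clock: 5.12
eef_pos: [602.2, 172.5, 213.5]
eef_rot: [-3.139, 0.001, 1.557]
wrist_force: [0.6, -0.3, -3.8]
finger_gap: 11.7
```

Emit:
{"fn": "carry_out", "kwargs": {"series": [{"delta_pos": [0, 0, 0], "turn": [0, -0.12, 0], "hand": 0}, {"delta_pos": [0, 0, 0], "turn": [-0.003, -0.244, 0], "hand": 0}, {"delta_pos": [0, 0, 0], "turn": [-0.003, -0.244, 0], "hand": 0}, {"delta_pos": [0, 0, 0], "turn": [-0.003, -0.244, 0], "hand": 0}, {"delta_pos": [0, 0, 0], "turn": [-0.003, -0.244, 0], "hand": 0}]}}

```text
clock: 5.75
eef_pos: [603.1, 170.4, 215.0]
eef_rot: [2.899, -0.0, 1.557]
wrist_force: [0.4, 0.1, -3.1]
finger_gap: 11.7
```

```bash
python3 - <<'E'
from h import *
s=read_state();print({k:np.round(v,4) for k,v in s.items()})
R=Ro.from_euler("xyz",s["eef_rot"]).as_matrix();print(R.round(4))
for n,x,y in(("side",190,150),("top",160,140)):
    a=camera(n)[:,:,::-1]
    cv2.imwrite(f"pics/{n}3c.png",cv2.resize(a[y:y+140,x:x+160],None,fx=5,fy=5,interpolation=2)[:600])
E
```

```text
{'clock': np.float64(5.75), 'joints': array([ 0.2432,  0.3316,  1.4756, -0.0683,  1.1008,  0.2805]), 'qd': array([ 0.0006, -0.003 ,  0.0055, -0.0035, -0.0091,  0.0009]), 'effort': array([ 1.49300e-01, -5.78117e+01, -3.74261e+01, -1.12500e-01,
       -7.56800e-01,  9.20000e-03]), 'eef_pos': array([603.056 , 170.3782, 215.0031]), 'eef_rot': array([ 2.8994, -0.    ,  1.5573]), 'wrist_force': array([ 0.3637,  0.1198, -3.1309]), 'moment': array([-0.0308,  0.1734, -0.0568]), 'finger_gap': np.float64(11.7479)}
[[ 0.0135  0.9707  0.2398]
 [ 0.9999 -0.0131 -0.0032]
 [ 0.      0.2398 -0.9708]]
```

View pics/side3c.png

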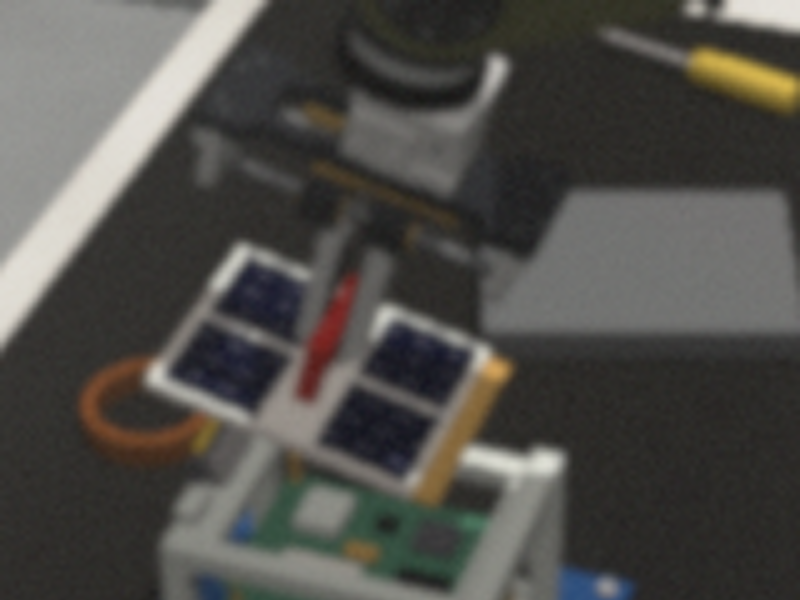

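View pics/top3c.png

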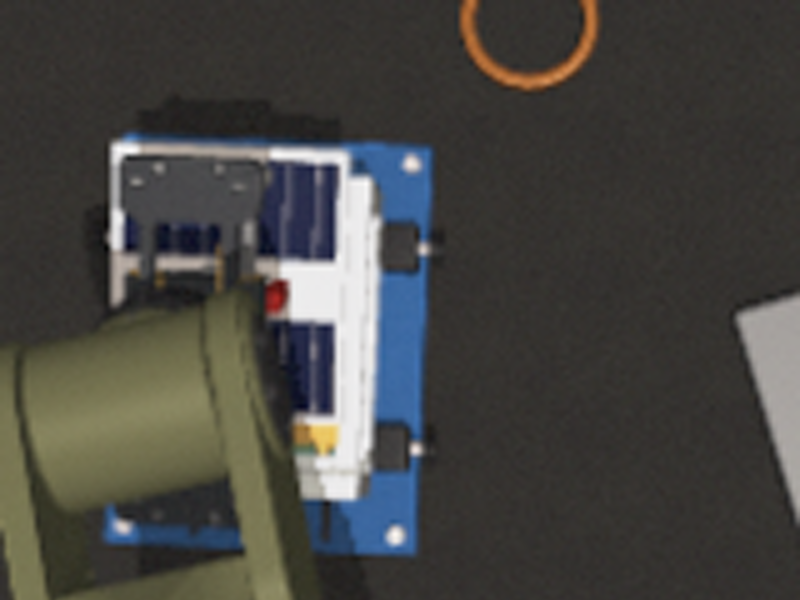

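```bash
cat >> h.py <<'E'
def panel(s,off=(0,0,0)):
    "panel-frame -> world: returns R,(origin); handle offset z in panel 15.9 above tcp"
    Rt=Ro.from_euler("xyz",s["eef_rot"]).as_matrix()
    Rp=np.c_[Rt[:,1],Rt[:,0],-Rt[:,2]]
    if np.linalg.det(Rp)<0: Rp[:,1]*=-1
    h=np.array(s["eef_pos"])+Rp@(np.array([0,0,15.9])+off)
    return Rp,h-Rp@np.array([5,0,32.])
E
python3 - <<'E'
from h import *
s=read_state();Rp,o=panel(s);print(Rp.round(3));print("tip",o+Rp@[-80,0,0],"edge",o+Rp@[80,0,0])
P=np.array([(80,62,6),(80,-62,6),(-80,60,3),(-80,-60,3)])@Rp.T+o
for n,x,y in(("side",190,150),("top",160,140)): print(n,((proj(n,P)-[x,y]+.5)*5-.5).round(0).tolist())
E
```

```text
[[ 0.971  0.013 -0.24 ]
 [-0.013  1.     0.003]
 [ 0.24   0.     0.971]]
tip [524.3383519  171.45979714 178.99238312] edge [679.63354545 169.37204718 217.4507263 ]
side [[149.0, 378.0], [243.0, 244.0], [439.0, 504.0], [513.0, 365.0]]
top [[112.0, 145.0], [348.0, 155.0], [115.0, 440.0], [337.0, 450.0]]
```

The grasp model matches both pictures: free-edge corners at side (150,378) and (243,243), predicted (149,378) and (243,244). I'll lower to about 3 mm above the rails, then go down by feel.

Emit:
{"fn": "carry_out", "kwargs": {"series": [{"delta_pos": [0, 0, -20], "turn": [0, 0, 0], "hand": 0}, {"delta_pos": [0, 0, -40], "turn": [0, 0, 0], "hand": 0}, {"delta_pos": [0, 0, -55], "turn": [0, 0, 0], "hand": 0}, {"delta_pos": [0, 0, -60], "turn": [0, 0, 0], "hand": 0}, {"delta_pos": [0, 0, -60], "turn": [0, 0, 0], "hand": 0}, {"delta_pos": [0, 0, -60], "turn": [0, 0, 0], "hand": 0}]}}

```text
clock: 6.6
eef_pos: [603.0, 170.7, 156.2]
eef_rot: [2.897, -0.0, 1.558]
wrist_force: [0.1, 0.6, -2.8]
finger_gap: 11.7
```

Emit:
{"fn": "carry_out", "kwargs": {"series": [{"delta_pos": [0, 0, -1], "turn": [0, 0, 0], "hand": 0}, {"delta_pos": [0, 0, -1], "turn": [0, 0, 0], "hand": 0}]}}

```text
clock: 6.85
eef_pos: [602.7, 170.6, 154.6]
eef_rot: [2.897, -0.0, 1.558]
wrist_force: [0.6, 0.1, -2.7]
finger_gap: 11.7
```

```bash
cat > st.py <<'E'
from h import *
s=read_state();Rp,o=panel(s);print("t",round(float(s["clock"]),2),"tip",(o+Rp@[-80,0,0]).round(2),"edge",(o+Rp@[80,0,0]).round(2),"F",s["wrist_force"].round(2),"M",s["moment"].round(3),"tilt",round(float(np.arcsin(Rp[2,0])),4),"gap",round(float(s["finger_gap"]),2))
E
python3 st.py
```

```text
t 6.85 tip [524.14 171.66 118.45] edge [679.37 169.63 157.14] F [ 0.65  0.14 -2.72] M [-0.021  0.141 -0.032] tilt 0.2442 gap 11.74
```

Emit:
{"fn": "carry_out", "kwargs": {"series": [{"delta_pos": [0, 0, -1], "turn": [0, 0, 0], "hand": 0}, {"delta_pos": [0, 0, -2], "turn": [0, 0, 0], "hand": 0}, {"delta_pos": [0, 0, -2.5], "turn": [0, 0, 0], "hand": 0}, {"delta_pos": [0, 0, -2.5], "turn": [0, 0, 0], "hand": 0}]}}

```text
clock: 7.35
eef_pos: [602.7, 170.6, 151.9]
eef_rot: [2.898, -0.0, 1.558]
wrist_force: [-0.8, -0.3, -2.9]
finger_gap: 11.7
```

Emit:
{"fn": "carry_out", "kwargs": {"series": [{"delta_pos": [0, 0, -0.5], "turn": [0, 0, 0], "hand": 0}, {"delta_pos": [0, 0, -1], "turn": [0, 0, 0], "hand": 0}, {"delta_pos": [0, 0, -1], "turn": [0, 0, 0], "hand": 0}]}}

```text
clock: 7.72
eef_pos: [602.6, 170.6, 150.9]
eef_rot: [2.898, -0.0, 1.558]
wrist_force: [0.2, -0.5, -3.0]
finger_gap: 11.4
```

```bash
python3 st.py
```

```text
t 7.72 tip [524.05 171.63 114.73] edge [679.3  169.61 153.37] F [ 0.22 -0.55 -3.03] M [0.003 0.188 0.056] tilt 0.2439 gap 11.36
```

Emit:
{"fn": "carry_out", "kwargs": {"series": [{"delta_pos": [0, 0, -0.5], "turn": [0, 0, 0], "hand": 0}, {"delta_pos": [0, 0, -0.5], "turn": [0, 0, 0], "hand": 0}]}}

```text
clock: 7.98
eef_pos: [602.6, 170.6, 150.4]
eef_rot: [2.898, -0.0, 1.558]
wrist_force: [-0.5, -0.8, -4.2]
finger_gap: 11.6
```

Emit:
{"fn": "carry_out", "kwargs": {"series": [{"delta_pos": [0, 0, -0.5], "turn": [0, 0, 0], "hand": 0}, {"delta_pos": [0, 0, -0.5], "turn": [0, 0, 0], "hand": 0}]}}

```text
clock: 8.22
eef_pos: [602.7, 170.6, 150.0]
eef_rot: [2.897, -0.0, 1.558]
wrist_force: [0.4, 0.2, -3.0]
finger_gap: 11.3
```

```bash
python3 st.py
```

```text
t 8.22 tip [524.15 171.67 113.85] edge [679.39 169.65 152.54] F [ 0.39  0.15 -3.01] M [-0.025  0.159 -0.014] tilt 0.2442 gap 11.35
```

Emit:
{"fn": "carry_out", "kwargs": {"series": [{"delta_pos": [0, 0, -0.5], "turn": [0, 0, 0], "hand": 0}, {"delta_pos": [0, 0, -0.5], "turn": [0, 0, 0], "hand": 0}]}}

```text
clock: 8.48
eef_pos: [602.8, 170.6, 149.8]
eef_rot: [2.897, -0.0, 1.558]
wrist_force: [-0.3, -0.7, -0.4]
finger_gap: 11.8
```

Emit:
{"fn": "carry_out", "kwargs": {"series": [{"delta_pos": [0, 0, -0.5], "turn": [0, 0, 0], "hand": 0}, {"delta_pos": [0, 0, -0.5], "turn": [0, 0, 0], "hand": 0}]}}

```text
clock: 8.72
eef_pos: [602.9, 170.7, 149.5]
eef_rot: [2.897, -0.0, 1.558]
wrist_force: [0.7, 0.1, 3.1]
finger_gap: 11.6
```

```bash
python3 st.py
```

```text
t 8.72 tip [524.39 171.71 113.23] edge [679.6  169.69 152.04] F [0.71 0.05 3.1 ] M [-0.102  0.175  0.014] tilt 0.245 gap 11.64
```

Contact at the rails: about 6 N with the model tip at z 113.2. I'll ease off 0.8 mm and slide towards the groove.

Emit:
{"fn": "carry_out", "kwargs": {"series": [{"delta_pos": [0, 0, 0.8], "turn": [0, 0, 0], "hand": 0}, {"delta_pos": [-3, 0, 0.8], "turn": [0, 0, 0], "hand": 0}, {"delta_pos": [-6, 0, 0.8], "turn": [0, 0, 0], "hand": 0}, {"delta_pos": [-8, 0.1, 0.8], "turn": [0, 0, 0], "hand": 0}, {"delta_pos": [-10, 0.1, 0.8], "turn": [0, 0, 0], "hand": 0}, {"delta_pos": [-10, 0.1, 0.8], "turn": [0, 0, 0], "hand": 0}]}}

```text
clock: 9.48
eef_pos: [592.4, 170.7, 149.6]
eef_rot: [2.898, -0.0, 1.558]
wrist_force: [-0.5, -0.0, 0.4]
finger_gap: 11.6
```

```bash
python3 st.py;python3 - <<'E'
from h import *
a=camera("side")[:,:,::-1];cv2.imwrite("pics/side4.png",cv2.resize(a[200:320,205:335],None,fx=5,fy=5,interpolation=2))
E
```

```text
t 9.47 tip [513.76 171.75 113.51] edge [669.03 169.74 152.08] F [-0.53 -0.04  0.36] M [-0.017  0.2   -0.011] tilt 0.2434 gap 11.63
```

View pics/side4.png

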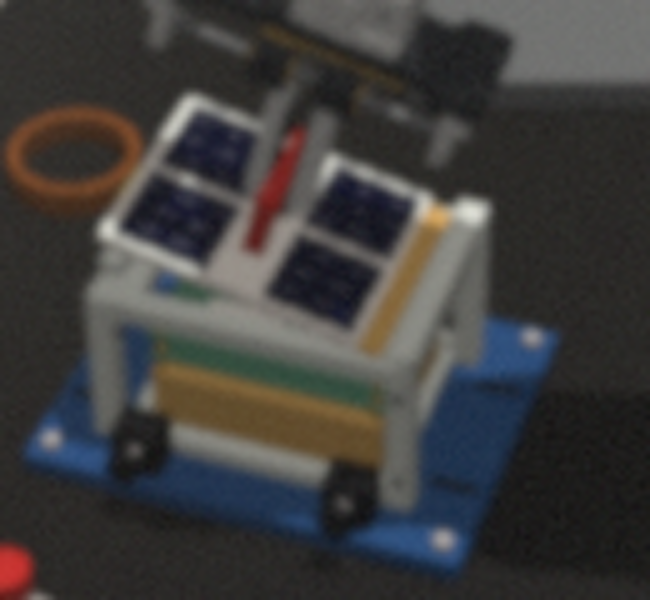

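The tongue's gold strip lies just in front of the lip, full width on the rails. I'll creep in.

Emit:
{"fn": "carry_out", "kwargs": {"series": [{"delta_pos": [-1, 0, 0.4], "turn": [0, 0, 0], "hand": 0}, {"delta_pos": [-2, 0, 0.4], "turn": [0, 0, 0], "hand": 0}, {"delta_pos": [-3, 0, 0.4], "turn": [0, 0, 0], "hand": 0}, {"delta_pos": [-3, 0, 0.4], "turn": [0, 0, 0], "hand": 0}]}}

```text
clock: 10.02
eef_pos: [589.4, 170.7, 149.9]
eef_rot: [2.898, -0.0, 1.558]
wrist_force: [0.7, 0.7, -2.8]
finger_gap: 11.5
```

Emit:
{"fn": "carry_out", "kwargs": {"series": [{"delta_pos": [-1, 0, 0], "turn": [0, 0, 0], "hand": 0}, {"delta_pos": [-2, 0, 0], "turn": [0, 0, 0], "hand": 0}, {"delta_pos": [-2, 0, 0], "turn": [0, 0, 0], "hand": 0}]}}

```text
clock: 10.4
eef_pos: [587.5, 170.7, 150.0]
eef_rot: [2.898, -0.0, 1.558]
wrist_force: [-0.6, -1.1, -3.8]
finger_gap: 11.8
```

```bash
python3 st.py
```

```text
t 10.4 tip [508.92 171.72 113.9 ] edge [664.18 169.71 152.51] F [-0.62 -1.09 -3.83] M [-0.022  0.242 -0.005] tilt 0.2437 gap 11.79
```

Emit:
{"fn": "carry_out", "kwargs": {"series": [{"delta_pos": [-0.7, 0, 0], "turn": [0, 0, 0], "hand": 0}, {"delta_pos": [-1.5, 0, 0], "turn": [0, 0, 0], "hand": 0}, {"delta_pos": [-1.5, 0, 0], "turn": [0, 0, 0], "hand": 0}]}}

```text
clock: 10.78
eef_pos: [586.1, 170.7, 150.1]
eef_rot: [2.898, -0.0, 1.558]
wrist_force: [0.2, 0.3, -2.4]
finger_gap: 11.7
```

Emit:
{"fn": "carry_out", "kwargs": {"series": [{"delta_pos": [-0.5, 0, 0], "turn": [0, 0, 0], "hand": 0}, {"delta_pos": [-1, 0, 0], "turn": [0, 0, 0], "hand": 0}, {"delta_pos": [-1, 0, 0], "turn": [0, 0, 0], "hand": 0}]}}

```text
clock: 11.15
eef_pos: [585.1, 170.7, 150.1]
eef_rot: [2.898, -0.0, 1.558]
wrist_force: [-0.8, 0.8, -3.3]
finger_gap: 11.7
```

```bash
python3 st.py
```

```text
t 11.15 tip [506.54 171.74 113.97] edge [661.79 169.72 152.62] F [-0.81  0.84 -3.32] M [-0.026  0.183  0.047] tilt 0.244 gap 11.73
```

Emit:
{"fn": "carry_out", "kwargs": {"series": [{"delta_pos": [-0.5, 0, 0], "turn": [0, 0, 0], "hand": 0}, {"delta_pos": [-1, 0, 0], "turn": [0, 0, 0], "hand": 0}, {"delta_pos": [-1, 0, 0], "turn": [0, 0, 0], "hand": 0}]}}

```text
clock: 11.52
eef_pos: [584.1, 170.7, 150.2]
eef_rot: [2.898, -0.0, 1.558]
wrist_force: [0.7, -0.8, -3.2]
finger_gap: 11.8
```

Emit:
{"fn": "carry_out", "kwargs": {"series": [{"delta_pos": [-0.5, 0, 0], "turn": [0, 0, 0], "hand": 0}, {"delta_pos": [-0.5, 0, 0], "turn": [0, 0, 0], "hand": 0}]}}

```text
clock: 11.78
eef_pos: [583.6, 170.7, 150.1]
eef_rot: [2.898, -0.0, 1.558]
wrist_force: [-0.3, 0.1, -2.5]
finger_gap: 11.3
```

Emit:
{"fn": "carry_out", "kwargs": {"series": [{"delta_pos": [-0.5, 0, 0], "turn": [0, 0, 0], "hand": 0}, {"delta_pos": [-0.5, 0, 0], "turn": [0, 0, 0], "hand": 0}]}}

```text
clock: 12.02
eef_pos: [583.2, 170.7, 150.2]
eef_rot: [2.898, -0.0, 1.558]
wrist_force: [0.4, -0.0, -1.8]
finger_gap: 12.1
```

```bash
python3 st.py
```

```text
t 12.03 tip [504.58 171.72 114.  ] edge [659.82 169.7  152.66] F [ 0.42 -0.04 -1.83] M [-0.073  0.212  0.04 ] tilt 0.244 gap 12.08
```

Emit:
{"fn": "carry_out", "kwargs": {"series": [{"delta_pos": [-0.5, 0, 0], "turn": [0, 0, 0], "hand": 0}, {"delta_pos": [-0.5, 0, 0], "turn": [0, 0, 0], "hand": 0}]}}

```text
clock: 12.28
eef_pos: [582.7, 170.7, 150.2]
eef_rot: [2.898, -0.0, 1.558]
wrist_force: [-0.5, -0.2, -3.4]
finger_gap: 11.5
```

Emit:
{"fn": "carry_out", "kwargs": {"series": [{"delta_pos": [-0.5, 0, 0], "turn": [0, 0, 0], "hand": 0}, {"delta_pos": [-0.5, 0, 0], "turn": [0, 0, 0], "hand": 0}]}}

```text
clock: 12.52
eef_pos: [582.2, 170.7, 150.2]
eef_rot: [2.898, -0.0, 1.558]
wrist_force: [-0.6, 0.4, -2.6]
finger_gap: 11.8
```

```bash
python3 st.py
```

```text
t 12.53 tip [503.57 171.73 114.  ] edge [658.82 169.71 152.66] F [-0.59  0.35 -2.62] M [-0.073  0.173  0.053] tilt 0.2441 gap 11.85
```

Emit:
{"fn": "carry_out", "kwargs": {"series": [{"delta_pos": [-0.5, 0, 0], "turn": [0, 0, 0], "hand": 0}, {"delta_pos": [-0.5, 0, 0], "turn": [0, 0, 0], "hand": 0}]}}

```text
clock: 12.78
eef_pos: [581.6, 170.7, 150.2]
eef_rot: [2.898, -0.0, 1.558]
wrist_force: [-0.2, -0.3, -2.6]
finger_gap: 11.5
```

Emit:
{"fn": "carry_out", "kwargs": {"series": [{"delta_pos": [-0.5, 0, 0], "turn": [0, 0, 0], "hand": 0}, {"delta_pos": [-0.5, 0, 0], "turn": [0, 0, 0], "hand": 0}]}}

```text
clock: 13.02
eef_pos: [581.3, 170.7, 150.3]
eef_rot: [2.897, -0.0, 1.558]
wrist_force: [1.4, -0.5, -2.6]
finger_gap: 11.8
```

Emit:
{"fn": "carry_out", "kwargs": {"series": [{"delta_pos": [-0.5, 0, 0], "turn": [0, 0, 0], "hand": 0}, {"delta_pos": [-0.5, 0, 0], "turn": [0, 0, 0], "hand": 0}]}}

```text
clock: 13.28
eef_pos: [581.1, 170.7, 150.4]
eef_rot: [2.896, -0.0, 1.558]
wrist_force: [4.5, 0.1, -2.4]
finger_gap: 11.6
```

```bash
python3 st.py;python3 - <<'E'
from h import *
a=camera("side")[:,:,::-1];cv2.imwrite("pics/side5.png",cv2.resize(a[220:300,255:335],None,fx=7,fy=7,interpolation=2))
E
```

```text
t 13.28 tip [502.53 171.72 114.19] edge [657.73 169.69 153.03] F [ 4.49  0.08 -2.37] M [-0.162 -0.888 -0.013] tilt 0.2452 gap 11.65
```

View pics/side5.png

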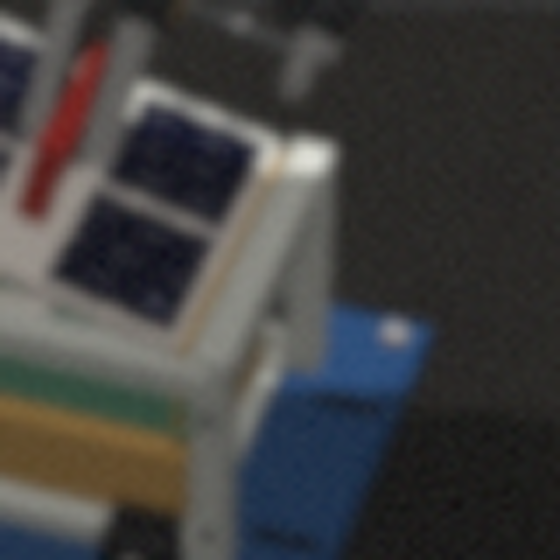

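Horizontal contact came up to 4.5 N at tip x ≈ 502.6, so the tongue is home in the groove. This agrees with the lip edge seen by camera, and only a thin gold strip is left. Now I'll rotate down about the tip.

Emit:
{"fn": "carry_out", "kwargs": {"series": [{"delta_pos": [1.3, 0, -2.7], "turn": [0, 0.033, 0], "hand": 0}, {"delta_pos": [2.3, 0, -5.5], "turn": [0, 0.065, 0], "hand": 0}, {"delta_pos": [2.3, 0, -5.5], "turn": [0, 0.065, 0], "hand": 0}]}}

```text
clock: 13.7
eef_pos: [583.4, 170.7, 144.6]
eef_rot: [2.963, 0.0, 1.558]
wrist_force: [4.5, -1.3, 1.4]
finger_gap: 11.7
```

```bash
python3 st.py
```

```text
t 13.7 tip [502.58 171.77 113.71] edge [660.03 169.7  142.08] F [ 4.49 -1.27  1.37] M [-0.051 -0.614 -0.025] tilt 0.1783 gap 11.66
```

Emit:
{"fn": "carry_out", "kwargs": {"series": [{"delta_pos": [0.9, 0, -2.3], "turn": [0, 0.03, 0], "hand": 0}, {"delta_pos": [1.7, 0, -4.6], "turn": [0, 0.058, 0], "hand": 0}, {"delta_pos": [1.7, 0, -4.6], "turn": [0, 0.058, 0], "hand": 0}]}}

```text
clock: 14.08
eef_pos: [584.9, 170.7, 139.9]
eef_rot: [3.022, 0.001, 1.558]
wrist_force: [4.1, -0.7, 1.3]
finger_gap: 11.4
```

```bash
python3 st.py
```

```text
t 14.07 tip [502.42 171.73 113.74] edge [661.26 169.68 132.86] F [ 4.12 -0.68  1.33] M [-0.025 -0.671 -0.009] tilt 0.1198 gap 11.41
```

Emit:
{"fn": "carry_out", "kwargs": {"series": [{"delta_pos": [0.6, 0, -2.0], "turn": [0, 0.025, 0], "hand": 0}, {"delta_pos": [1.2, 0, -4.0], "turn": [0, 0.05, 0], "hand": 0}, {"delta_pos": [1.2, 0, -4.0], "turn": [0, 0.05, 0], "hand": 0}]}}

```text
clock: 14.45
eef_pos: [585.9, 170.7, 135.7]
eef_rot: [3.072, 0.002, 1.558]
wrist_force: [3.4, -0.6, 1.3]
finger_gap: 11.8
```

```bash
python3 st.py
```

```text
t 14.45 tip [502.26 171.74 113.77] edge [661.86 169.69 124.92] F [ 3.35 -0.56  1.32] M [-0.09  -0.622 -0.023] tilt 0.0697 gap 11.81
```

Emit:
{"fn": "carry_out", "kwargs": {"series": [{"delta_pos": [0.4, 0, -1.5], "turn": [0, 0.017, 0], "hand": 0}, {"delta_pos": [0.7, 0, -2.9], "turn": [0, 0.035, 0], "hand": 0}, {"delta_pos": [0.7, 0, -2.9], "turn": [0, 0.035, 0], "hand": 0}]}}

```text
clock: 14.82
eef_pos: [586.5, 170.7, 132.8]
eef_rot: [3.107, 0.003, 1.558]
wrist_force: [2.7, -0.0, -0.4]
finger_gap: 11.6
```

```bash
python3 st.py
```

```text
t 14.82 tip [502.17 171.72 113.77] edge [662.06 169.68 119.37] F [ 2.68 -0.01 -0.43] M [-0.051 -0.498  0.02 ] tilt 0.035 gap 11.64
```

Emit:
{"fn": "carry_out", "kwargs": {"series": [{"delta_pos": [0.3, 0, -1.3], "turn": [0.0015, 0.015, 0], "hand": 0}, {"delta_pos": [0.4, 0, -2.1], "turn": [0.0028, 0.025, 0], "hand": 0}, {"delta_pos": [0.4, 0, -2.1], "turn": [0.0028, 0.025, 0], "hand": 0}]}}

```text
clock: 15.2
eef_pos: [586.9, 170.7, 130.9]
eef_rot: [3.131, -0.0, 1.558]
wrist_force: [1.4, -0.2, 0.4]
finger_gap: 11.4
```

```bash
python3 st.py
```

```text
t 15.2 tip [502.13 171.81 113.87] edge [662.11 169.76 115.53] F [ 1.39 -0.18  0.37] M [-0.061 -0.416 -0.022] tilt 0.0104 gap 11.38
```

Emit:
{"fn": "carry_out", "kwargs": {"series": [{"delta_pos": [0.1, 0, -0.6], "turn": [0, 0.006, 0], "hand": 0}, {"delta_pos": [0.1, 0, -1.0], "turn": [0, 0.0105, 0], "hand": 0}, {"delta_pos": [0.1, 0, -1.0], "turn": [0, 0.0105, 0], "hand": 0}]}}

```text
clock: 15.58
eef_pos: [587.1, 170.7, 130.1]
eef_rot: [3.141, 0.0, 1.558]
wrist_force: [1.3, -0.7, 0.9]
finger_gap: 11.6
```

```bash
python3 st.py
```

```text
t 15.57 tip [502.06 171.77 113.97] edge [662.05 169.74 114.02] F [ 1.35 -0.69  0.94] M [-0.133 -0.335  0.022] tilt 0.0003 gap 11.56
```

Emit:
{"fn": "carry_out", "kwargs": {"series": [{"delta_pos": [0, 0, -0.4], "turn": [0, 0.002, 0], "hand": 0}, {"delta_pos": [0, 0, -0.6], "turn": [0, 0.003, 0], "hand": 0}, {"delta_pos": [0, 0, -0.6], "turn": [0, 0.003, 0], "hand": 0}]}}

```text
clock: 15.95
eef_pos: [587.0, 170.7, 130.1]
eef_rot: [-3.139, 0.0, 1.558]
wrist_force: [-2.7, -2.2, 6.1]
finger_gap: 11.7
```

```bash
python3 st.py
```

```text
t 15.95 tip [501.98 171.81 114.19] edge [661.97 169.8  113.83] F [-2.7  -2.15  6.06] M [-0.305  0.197 -0.027] tilt -0.0023 gap 11.74
```

```bash
python3 - <<'E'
from h import *
a=camera("side")[:,:,::-1];cv2.imwrite("pics/side6.png",cv2.resize(a[205:295,205:305],None,fx=6,fy=6,interpolation=2))
E
```

```text
(no output)
```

View pics/side6.png

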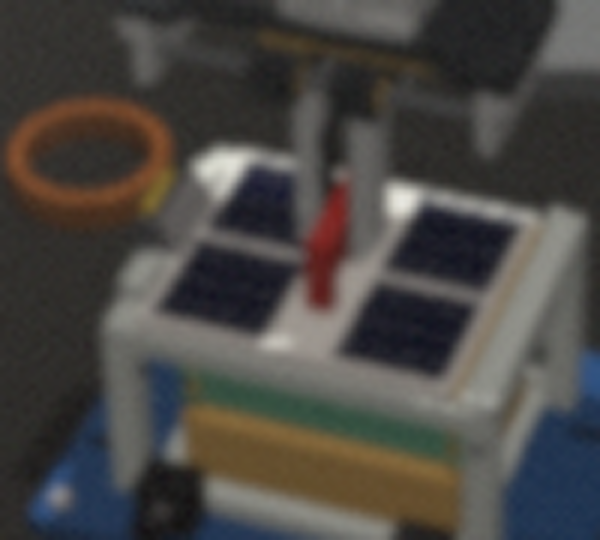

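The panel lies flat, and the yellow tab at (157,193) in the crop is back at its original image position. I'll compare it precisely against the first picture.

```bash
python3 - <<'E'
from h import *
def cen(a):
    r=a[226:248,222:240].astype(float);m=np.clip(np.minimum(r[:,:,2],r[:,:,1])-r[:,:,0]-35,0,None)
    # restrict to yellow (R~G)
    m*= (abs(r[:,:,2]-r[:,:,1])<50)
    ys,xs=np.mgrid[226:248,222:240];return (m*xs).sum()/m.sum(),(m*ys).sum()/m.sum(),m.sum()
print(cen(cv2.imread("pics/side0.png")))
a=camera("side")[:,:,::-1];print(cen(a));cv2.imwrite("pics/side7.png",a)
t=np.array([[680,170,142.],[687,170,142]]);print(proj("side",t))
E
python3 st.py
```

```text
(np.float64(230.6607869742198), np.float64(235.9402985074627), np.float64(737.0))
(np.float64(230.55384615384617), np.float64(236.1179487179487), np.float64(195.0))
[[230.09374693 235.42276223]
 [227.70304071 234.90157791]]
t 16.05 tip [502.   171.79 114.2 ] edge [661.98 169.76 113.84] F [-3.39 -1.63  6.48] M [-0.269  0.184  0.007] tilt -0.0022 gap 11.62
```

The catch tab is within 0.1 px (about 0.3 mm) of fully forward, so it has snapped. I'll relieve the load, then release.

Emit:
{"fn": "carry_out", "kwargs": {"series": [{"delta_pos": [0, 0.1, 0.5], "turn": [0, -0.0025, 0], "hand": 0}, {"delta_pos": [0, 0.1, 0.7], "turn": [0, -0.0025, 0], "hand": 0}], "squeeze": 20}}

```text
clock: 16.3
eef_pos: [587.0, 170.8, 130.1]
eef_rot: [-3.142, 0.0, 1.558]
wrist_force: [2.0, -1.8, 0.2]
finger_gap: 12.0
```

```bash
python3 st.py
```

```text
t 16.3 tip [502.03 171.86 113.99] edge [662.01 169.83 113.98] F [ 1.98 -1.75  0.21] M [-0.244 -0.322 -0.011] tilt -0.0 gap 12.01
```

Emit:
{"fn": "carry_out", "kwargs": {"series": [{"delta_pos": [0, 0, 0], "turn": [0, 0, 0], "hand": 0.25}, {"delta_pos": [0, 0, 0], "turn": [0, 0, 0], "hand": 0.4}, {"delta_pos": [0, 0, 0], "turn": [0, 0, 0], "hand": 0.4}, {"delta_pos": [0, 0, 0], "turn": [0, 0, 0], "hand": 0.4}]}}

```text
clock: 16.8
eef_pos: [587.0, 170.8, 130.1]
eef_rot: [-3.141, 0.0, 1.558]
wrist_force: [0.1, 0.6, -1.2]
finger_gap: 37.6
```

```bash
python3 st.py
```

```text
t 16.8 tip [502.02 171.91 113.99] edge [662.01 169.89 113.96] F [ 0.1   0.64 -1.15] M [-0.043 -0.022  0.002] tilt -0.0002 gap 37.57
```

Released and free. I'll retreat straight up, then back and to the right so the cameras can see.

Emit:
{"fn": "carry_out", "kwargs": {"series": [{"delta_pos": [0, 0, 15], "turn": [0, 0, 0], "hand": 0.4}, {"delta_pos": [0, 0, 50], "turn": [0, 0, 0], "hand": 0.4}, {"delta_pos": [0, 0, 90], "turn": [0, 0, 0], "hand": 0.4}, {"delta_pos": [0, -40, 120], "turn": [0, 0, 0], "hand": 0.4}, {"delta_pos": [-30, -90, 120], "turn": [0, 0, 0], "hand": 0.4}, {"delta_pos": [-60, -150, 120], "turn": [0, 0, 0], "hand": 0.4}, {"delta_pos": [-60, -210, 120], "turn": [0, 0, 0], "hand": 0.4}, {"delta_pos": [-60, -270, 120], "turn": [0, 0, 0], "hand": 0.4}]}}

```text
clock: 17.8
eef_pos: [526.6, -101.0, 251.9]
eef_rot: [3.139, 0.001, 1.558]
wrist_force: [1.2, 0.6, 0.4]
finger_gap: 37.6
```

Emit:
{"fn": "carry_out", "kwargs": {"series": [{"delta_pos": [0, 0, 0], "turn": [0, 0, 0], "hand": 0.4}, {"delta_pos": [0, 0, 0], "turn": [0, 0, 0], "hand": 0.4}, {"delta_pos": [0, 0, 0], "turn": [0, 0, 0], "hand": 0.4}, {"delta_pos": [0, 0, 0], "turn": [0, 0, 0], "hand": 0.4}]}}

```text
clock: 18.3
eef_pos: [527.2, -98.2, 250.3]
eef_rot: [3.141, 0.0, 1.56]
wrist_force: [-0.7, 0.6, -0.1]
finger_gap: 37.4
```

```bash
python3 - <<'E'
from h import *
a=camera("side")[:,:,::-1];b=camera("top")[:,:,::-1]
cv2.imwrite("pics/side8.png",cv2.resize(a[205:305,205:325],None,fx=6,fy=6,interpolation=2))
cv2.imwrite("pics/top8.png",cv2.resize(b[160:258,172:254],None,fx=6,fy=6,interpolation=2))
cv2.imwrite("pics/top8full.png",b)
E
```

```text
(no output)
```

View pics/side8.png

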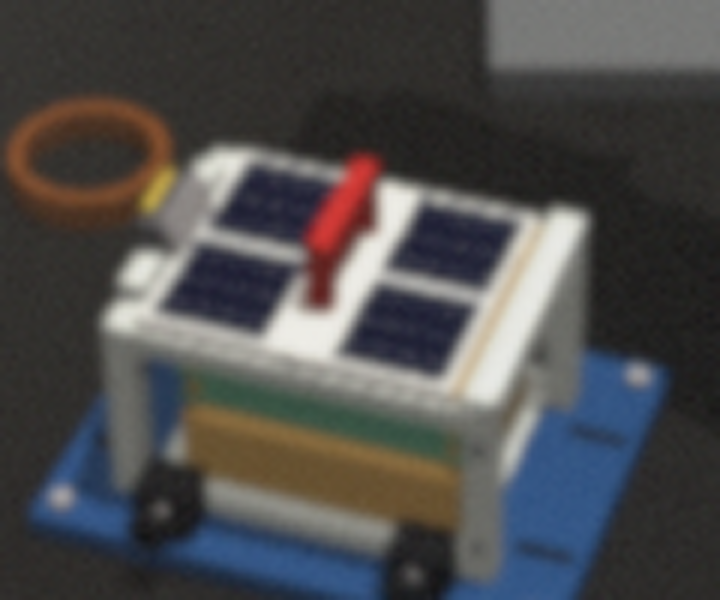

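View pics/top8.png

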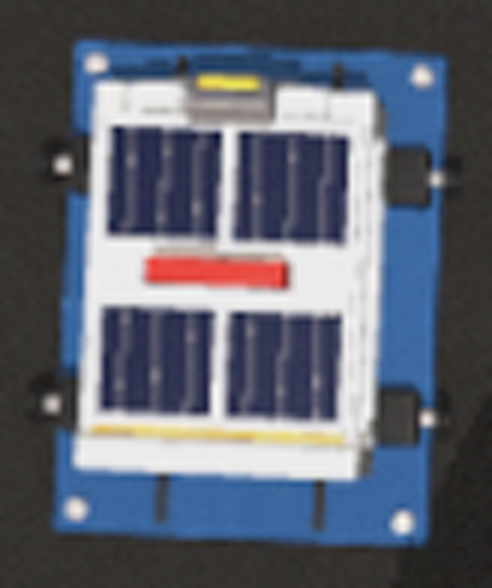

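View pics/top8full.png

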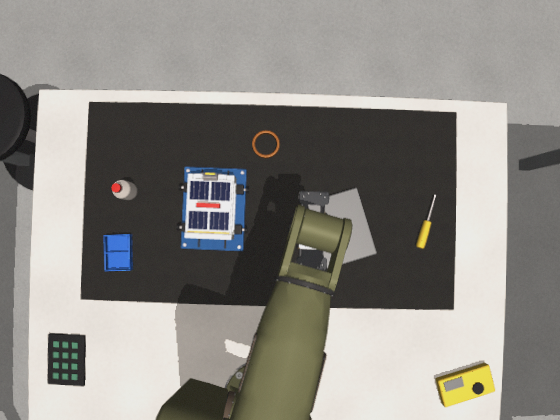

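Panel lies flat under the lip. The catch nose (bottom edge at y≈119 in the top crop) and the tab (228,82) are where they stood at the start, now over the panel's edge. The bystanders are unmoved.

```bash
python3 -c "
from cell import *
print(sign_off())"
```

```text
the job is handed in; nothing more can be done
None
```

The panel is on the unit and the catch has snapped over it. I handed the job in at about 18.4 s of the 54 s allowed.

- **Insertion:** I gripped the red bar, carried the panel over at a 14° tilt and felt the seat rails at about 6 N. I then slid the tongue under the lip until it stopped against the groove bottom at about 4.5 N.
- **Closing:** I rotated the panel flat about the tongue's tip. The largest bearing force I read between steps was about 10 N, against the 20 N limit. I then took the load off before opening the gripper.
- **Last checks:** The pictures show the panel flat with a thin strip of tongue showing at the lip. The catch tab was within 0.1 px of its fully forward position just before release, and looks the same in the final pictures. In the top picture the tape, tray, driver and bottle are where they started, and the gripper is clear.
- **What I didn't check:** I did not tug the panel to test the catch, and I only read forces at the end of each step, so a brief peak in between would not show. The two cameras disagreed by about 3 mm in y, which was within the clearances, so I used a value between them.

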